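Bring the bin to the counting scale and hold the tray of bearings over it

ROBOT

A 7-joint arm with a two-finger parallel gripper is mounted at the origin on the work surface. World frame = base frame: x ahead of the robot, y to its left, z up, the work surface at z = 0. Lengths are in m, angles in rad, forces in N, time in s.
With the tool pointing down it reaches from about 0.35 to 0.9 m from the base axis. Payload 8.1 kg.
Tool frame: the origin (TCP) lies at the centre of the arm's flange, where the gripper is bolted on; the fingertips stand 178 mm ahead of it and the grasp point (between the pads) lies 159 mm ahead of it; z points along the fingers, y is the direction in which the jaws open and shut (so a half turn about z gives the same grasp; the last joint's range is limited). The gripper opens to 92 mm and grips with 3 to 60 N. Pads are 19 mm wide; open, the fingers measure 130 mm over their backs; the gripper's body (75 mm by 190 mm) begins 47 mm behind the grasp point.
Start: joints at [-1.452, 0.434, 0.025, 1.573, -0.012, 1.134, -0.075], TCP at [0.138, 0.61, 0.405] pointing down, gripper open.
Joint ranges: [-2.62, 2.62], [-0.44, 2.09], [-1.27, 1.32], [0.08, 2.57], [-1.32, 4.46], [0.12, 2], [-2.74, 2.74]. Speed limits (rad/s): [2.22, 2.22, 3.01, 3.01, 3.14, 3.14, 3.14].

INTERFACE

Orientations are given as a rotation vector (axis times angle).
In Python, from cell import arm, get_image, camera_model gives the robot as it stands. The module is installed in compiled form; this text tells all that it offers.
- The arm moves only by the shell command python3 -m pendant 'ROWS' [FORCE]. ROWS is JSON, a list that holds one entry, the list of rows, each a list of 7 numbers: the shift along the tool's x, y, z in mm, then the turn, a rotation vector about the tool's x, y, z in rad, then the closure, from -1 (fully open) to 1 (shut). In form: [[[x, y, z, rx, ry, rz, hand], ...]]. A call has 1 to 20 rows; each row is the pose to reach, as a shift and turn from the pose commanded when the call began, along the tool's axes at that moment; what a row does not reach only later rows make up. A row lasts 1/8 s, in which the tool goes at most 62.5 mm and 10.7 degrees, less where a joint would pass 70% of its speed; a pose out of reach is approached as far as the arm can. A call with a gripper value outside its range is refused whole. The fingers move at their own pace and stop on an object; FORCE is the grip in N (left out, the last holds). Time passes only in rows, so rows that repeat a pose let the fingers close. It gives the time, the measured TCP pose, the force and the opening at its end, in the units of the state.
- arm.observe(): the state, without advancing time (a new reading comes with each control period).
- get_image(name): name is "scene" or "top" or "wrist"; returns the picture (400x640x3 uint8, red, green, blue); there is no depth.
- camera_model(name): a dict with "fx", "fy", "cx", "cy" (pixels), "position" and "orientation" of the camera in the world; the wrist camera has in their place "T_tool_cam" (4x4, takes a point from camera to tool coordinates, whose origin is the TCP and whose axes are the flange's). Camera axes: x right, y down, z forward; pixel columns grow to the right and rows downward; lengths in m; the calibration is good to about 2 mm. A picture is of the moment at which its call begins: read the wrist's pose just before it. camera_model takes no time and is no camera call.
- arm.sign_off(): hands the job in, once; it reports no verdict.
The state is a dict: "clock": time; "joints": joint angles; "dq": joint speeds; "joint_efforts": joint torques, N m; "position": TCP position; "ee_rot": TCP orientation; "force": force on the tool from outside, world axes, zero at the start; "ft_torque": the same for the moment, N m; "width": opening from 0.0 (shut) to 1.0 (fully open).
Only numpy, scipy, OpenCV 4.12 (cv2) and the standard library are available. Lean on these libraries where they do the work, as an engineer would, in place of code of your own. Each camera call takes 0.05 s, during which the arm holds its last target.

TASK

Slide the empty blue bin that stands loose on the bench along the bench top, without lifting or tipping it, until it stands inside the taped rectangle beside the counting scale. Then take the steel carrying tray with its three bearings off the scale by the handle and finish while holding it, still and level, centred over the bin and lengthwise with it, its underside a few centimetres above the bin's rim and all three bearings in it: do not set it down or let go, because I check the count before it is emptied into the bin. Never let the tray tip on the way, and leave everything else on the bench where it is.

Things in the scene. Friction and masses are not known exactly. Their poses are not given: they have to be found in the camera images.
- bin: Loose, empty blue stacking bin on the open bench (not one of the fixed row at the far edge). 220 long (x) x 140 (y) x 100 high, walls 4, 0.25 to 0.5 kg, open on top. Front (-x) lip only 50 high, side walls rise to 100 over the front 80. Starts left or right of the tape, opposite the scale, front towards the robot within 0.25 rad. Origin: centre of the underside, z up.
- bin_corner0 (a point): Bottom corner of the loose bin, at its own x = -110, y = -70 mm, at the height of the underside.
- bin_corner1 (a point): Bottom corner of the loose bin, at its own x = -110, y = 70 mm, at the height of the underside.
- bin_corner2 (a point): Bottom corner of the loose bin, at its own x = 110, y = -70 mm, at the height of the underside.
- bin_corner3 (a point): Bottom corner of the loose bin, at its own x = 110, y = 70 mm, at the height of the underside.
- mark: The rectangle of black tape stuck flat on the bench: clear inside 260 (its x) x 180 (its y), tape 15 wide, no height. Origin: its centre, on the bench top; x lengthwise. It lies between the scale and the bin's start; the bin fits inside lengthwise with 20 to spare all round.
- scale: Counting scale, fixed to the bench: white housing 300 (x) x 220 (y), sloped control panel towards the robot (-x), 75 high; flat steel platform 200 (x) x 220 (y), its top 80 above the bench, its centre at the scale's x = +45, y = 0. Origin: centre of the underside, on the bench top.
- tray: Open steel carrying tray on the scale's platform: 190 long (x) x 110 (y), walls 35 high. Upright straps at both ends carry a straight round handle bar, 16 thick, 190 long, along the tray's x over its middle, its axis 115 above the underside (70 free between rim and bar). 0.35 to 0.5 kg, plus 0.2 kg of bearings. Origin: centre of the underside, z up.
- bearing0: One of the three ball bearings lying loose and flat in the tray: 40 in diameter, 12 high, 65 g. Origin: centre of its underside.
- bearing1: One of the three ball bearings lying loose and flat in the tray: 40 in diameter, 12 high, 65 g. Origin: centre of its underside.
- bearing2: One of the three ball bearings lying loose and flat in the tray: 40 in diameter, 12 high, 65 g. Origin: centre of its underside.
- tape_roll: Bystander: cardboard-coloured tape roll lying flat, 84 in diameter, 48 high. Origin: centre of the underside.
- carton: Bystander: small carton 55 x 75 x 50 high. Origin: centre of the underside.
- screwdriver: Bystander: screwdriver lying on the bench, 190 long. Origin: under its middle.
- spare_bearing: Bystander: larger ball bearing lying on the bench beyond the taped rectangle, 62 in diameter, 16 high. Origin: centre of the underside.
- oil_filter: Bystander: white oil filter can standing on the bench, 72 in diameter, 82 high. Origin: centre of the underside.
- oil_bottle: Bystander: grey oil bottle standing at the right of the bench, 72 in diameter, 160 high. Origin: centre of the underside.
- mug: Bystander: white mug at the left of the bench, 80 in diameter without its handle, 90 high. Origin: centre of the underside.
Things that resemble listed ones, but are neither listed nor needed, are in the scene too. Leave any green look-alike of the bearing0 alone.

How it is judged:
On the way, in this order (a step that is already met when the one before it is completed fails the run):
1. the bin stands at rest inside the taped rectangle while the tray still stands on the scale (x of bin_corner0 in the frame of mark between -0.145 and 0.145 m and y of bin_corner0 in the frame of mark between -0.105 and 0.105 m and x of bin_corner1 in the frame of mark between -0.145 and 0.145 m and y of bin_corner1 in the frame of mark between -0.105 and 0.105 m and x of bin_corner2 in the frame of mark between -0.145 and 0.145 m and y of bin_corner2 in the frame of mark between -0.105 and 0.105 m and x of bin_corner3 in the frame of mark between -0.145 and 0.145 m and y of bin_corner3 in the frame of mark between -0.105 and 0.105 m and height (world z) of bin below 0.008 m and angle between bin's own z axis and vertical below 0.06 rad and linear speed of bin below 0.02 m/s and contact force between tray and scale above 1 N), for 0.3 s.
2. the tray is lifted clear of the scale, at least 25 mm above its platform, with the bin still in the rectangle (x of bin_corner0 in the frame of mark between -0.145 and 0.145 m and y of bin_corner0 in the frame of mark between -0.105 and 0.105 m and x of bin_corner1 in the frame of mark between -0.145 and 0.145 m and y of bin_corner1 in the frame of mark between -0.105 and 0.105 m and x of bin_corner2 in the frame of mark between -0.145 and 0.145 m and y of bin_corner2 in the frame of mark between -0.105 and 0.105 m and x of bin_corner3 in the frame of mark between -0.145 and 0.145 m and y of bin_corner3 in the frame of mark between -0.105 and 0.105 m and contact force between tray and the fingers above 2 N and contact force between tray and scale below 0.1 N and z of tray in the frame of scale above 0.105 m), for 0.2 s.
At the end, for the whole second after the job is handed in: Bin flat, still, its bottom corners within the tape's outer edge (under 8 mm up). Tray held by the fingers alone: underside 12 to 100 mm above the bin's rim, centre within 35 mm of the bin's, lengthwise within 0.26 rad, level within 0.14 rad, at rest; three bearings in it (x of bin_corner0 in the frame of mark between -0.145 and 0.145 m and y of bin_corner0 in the frame of mark between -0.105 and 0.105 m and x of bin_corner1 in the frame of mark between -0.145 and 0.145 m and y of bin_corner1 in the frame of mark between -0.105 and 0.105 m and x of bin_corner2 in the frame of mark between -0.145 and 0.145 m and y of bin_corner2 in the frame of mark between -0.105 and 0.105 m and x of bin_corner3 in the frame of mark between -0.145 and 0.145 m and y of bin_corner3 in the frame of mark between -0.105 and 0.105 m and height (world z) of bin below 0.008 m and angle between bin's own z axis and vertical below 0.06 rad and linear speed of each of bin, tray below 0.02 m/s and x of bearing0 in the frame of tray between -0.095 and 0.095 m and y of bearing0 in the frame of tray between -0.055 and 0.055 m and z of bearing0 in the frame of tray between -0.005 and 0.035 m and x of bearing1 in the frame of tray between -0.095 and 0.095 m and y of bearing1 in the frame of tray between -0.055 and 0.055 m and z of bearing1 in the frame of tray between -0.005 and 0.035 m and x of bearing2 in the frame of tray between -0.095 and 0.095 m and y of bearing2 in the frame of tray between -0.055 and 0.055 m and z of bearing2 in the frame of tray between -0.005 and 0.035 m and contact force between tray and the fingers above 2 N and contact force between tray and scale below 0.1 N and contact force between tray and bin below 0.1 N and z of tray in the frame of bin between 0.112 and 0.2 m and horizontal distance between tray and bin below 0.035 m and angle between the x axis of tray and the x axis of bin, either way round below 0.26 rad and angle between tray's own z axis and vertical below 0.14 rad and angular speed of tray below 0.15 rad/s); the arm keeps its last pose, push and grip.
It fails at once if the bin was lifted or tipped: more than 20 mm up at its centre, or more than 0.25 rad (height (world z) of bin above 0.02 m or angle between bin's own z axis and vertical above 0.25 rad).
It fails at once if the tray was tipped by more than 0.35 rad (angle between tray's own z axis and vertical above 0.35 rad).
It fails at once if something else on the bench was moved by more than 30 mm (distance of any of tape_roll, carton, screwdriver, spare_bearing, oil_filter, oil_bottle, mug from where it was at the start of the episode above 0.03 m).
It also fails if it takes over 61 s, if anything falls off the work surface, if the arm or the gripper's body presses on something with over 40 N, if the wrist force passes 120 N, or if a joint passes its speed limit or range.

## Working session

There is one attempt and no reset: what is moved stays moved. The work goes in short steps, Python scripts to look and compute and a shell command to move; the robot and the scene stay as the last step left them, time stands still between calls to the robot, and variables do not carry over. Pictures are saved under pics/ and viewed, and the job is handed in when it is done.

```bash
ls; mkdir -p pics; python3 - <<'E'
from cell import arm,get_image,camera_model
import cv2
print(arm.observe())
for n in ["scene","top","wrist"]:
    print(n,camera_model(n))
    im=get_image(n); cv2.imwrite(f"pics/{n}0.png",im[:,:,::-1])
E
```

```text
pics
{'clock': 0.0, 'joints': array([-1.45159338,  0.43519651,  0.02497088,  1.57406149, -0.01154913,
        1.13401763, -0.07508058]), 'dq': array([ 1.22850986e-04, -1.56538381e-04, -9.32059761e-05,  6.21116079e-04,
        1.29534169e-04, -1.64975622e-04, -3.21075081e-04]), 'joint_efforts': array([ 4.43305216e-04, -6.67854238e+01,  9.84874964e-01, -3.14471912e+01,
       -6.07854431e-02,  4.27996670e-02,  1.61132607e-04]), 'position': array([0.1374815 , 0.60945986, 0.40397498]), 'ee_rot': array([ 3.47733307e-01,  3.12227347e+00, -2.41792935e-03]), 'force': array([-0.16018377,  0.01444052, -0.50810914]), 'ft_torque': array([ 0.03535148,  0.05250116, -0.04617938]), 'width': 1.0032651082140722}
scene {'fx': 415.5430426471094, 'fy': 415.5430426471094, 'cx': 317.9975358230487, 'cy': 192.44255781113156, 'position': array([1.03912515, 0.82146971, 0.97515515]), 'orientation': array([-0.72881695, -2.58756868,  1.14159958])}
top {'fx': 398.57323623954136, 'fy': 398.57323623954136, 'cx': 321.3757259426653, 'cy': 199.4285638594171, 'position': array([ 0.2663683 , -0.00633621,  1.43471738]), 'orientation': array([-2.1623597 ,  2.10430732, -0.17754924])}
wrist {'fx': 330.86860114411047, 'fy': 330.86860114411047, 'cx': 321.056466742237, 'cy': 201.45176361568957, 'T_tool_cam': array([[ 4.76838178e-04, -9.51046443e-01, -3.09047628e-01,
         8.29532635e-02],
       [ 9.99999706e-01,  2.67838243e-04,  7.18696438e-04,
         9.48003422e-04],
       [-6.00738917e-04, -3.09047880e-01,  9.51046291e-01,
         1.97327046e-02],
       [ 0.00000000e+00,  0.00000000e+00,  0.00000000e+00,
         1.00000000e+00]])}
```

View pics/scene0.png

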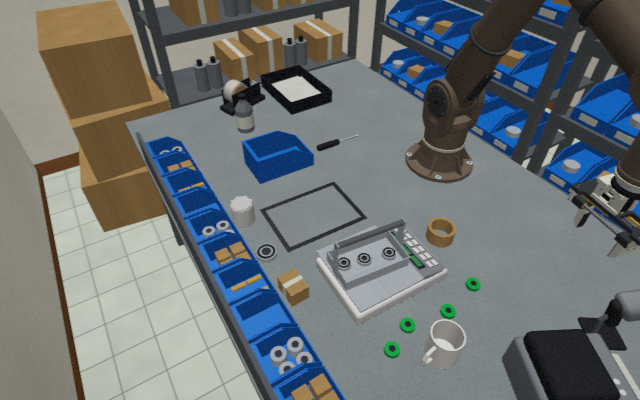

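View pics/top0.png

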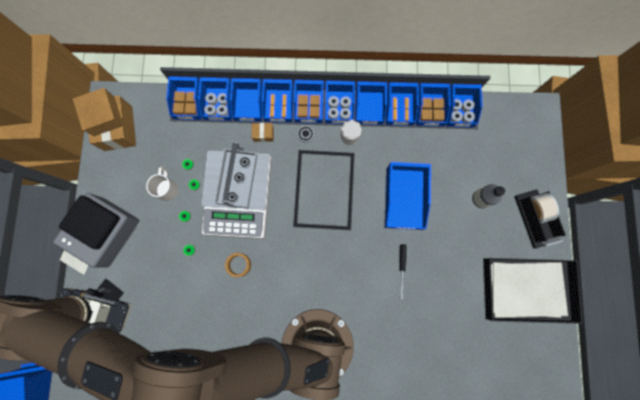

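View pics/wrist0.png

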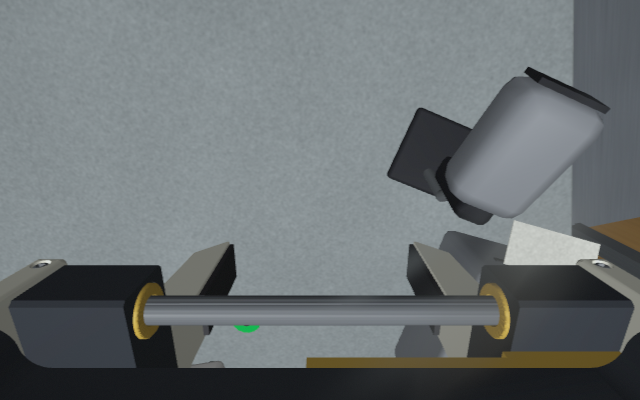

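The top view shows the loose bin at about (408,196), the tape at (324,190), the scale and tray at (237,190), and the screwdriver at (403,270). I'll enlarge that area next.

```bash
cat > h.py <<'E'
import numpy as np,cv2
from scipy.spatial.transform import Rotation as R
from cell import arm,get_image,camera_model
def cam(n,st=None):
    m=camera_model(n)
    if n=="wrist":
        st=st or arm.observe(); T=np.eye(4);T[:3,:3]=R.from_rotvec(st["ee_rot"]).as_matrix();T[:3,3]=st["position"]
        W=T@m["T_tool_cam"]; return m,W[:3,:3],W[:3,3]
    return m,R.from_rotvec(m["orientation"]).as_matrix(),np.array(m["position"])
def p2w(n,u,v,z,st=None):
    m,r,p=cam(n,st); d=r@np.array([(u-m["cx"])/m["fx"],(v-m["cy"])/m["fy"],1]); return p+d*(z-p[2])/d[2]
def w2p(n,X,st=None):
    m,r,p=cam(n,st); q=r.T@(np.array(X)-p); return np.array([m["fx"]*q[0]/q[2]+m["cx"],m["fy"]*q[1]/q[2]+m["cy"]])
def crop(src,dst,u0,v0,u1,v1,k):
    im=cv2.imread(src)[v0:v1,u0:u1]; im=cv2.resize(im,None,fx=k,fy=k,interpolation=cv2.INTER_CUBIC)
    cv2.imwrite(dst,im)
E
python3 - <<'E'
from h import *
crop("pics/top0.png","pics/c1.png",190,130,450,310,3)
crop("pics/scene0.png","pics/c2.png",230,110,460,330,2)
crop("pics/top0.png","pics/c3.png",195,135,285,245,5)
crop("pics/top0.png","pics/c4.png",375,150,445,240,6)
E
```

```text
(no output)
```

View pics/c1.png

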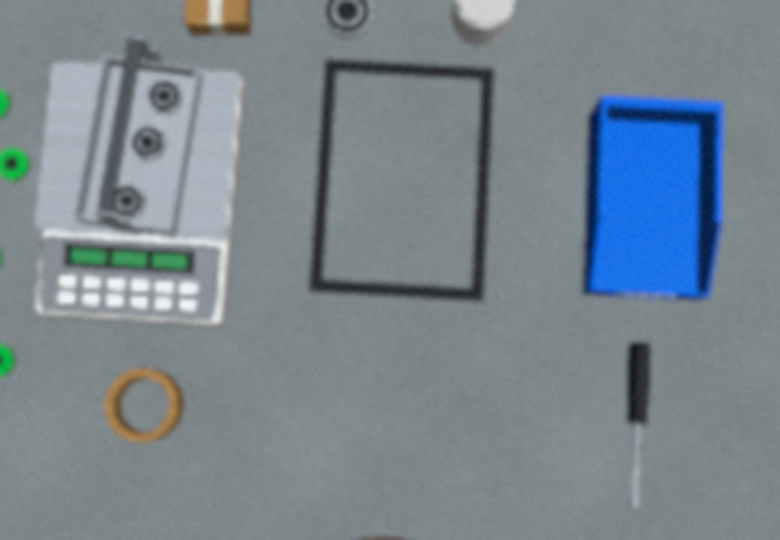

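View pics/c3.png

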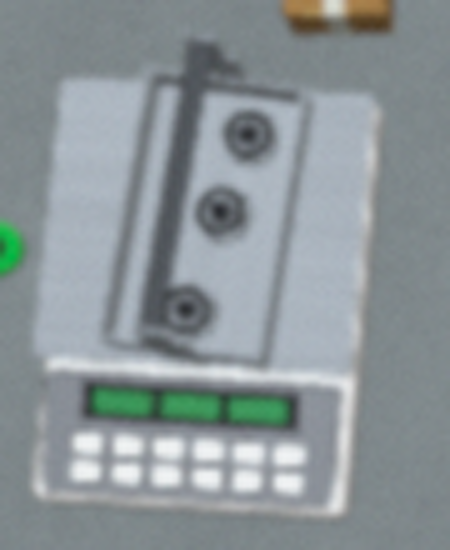

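View pics/c4.png

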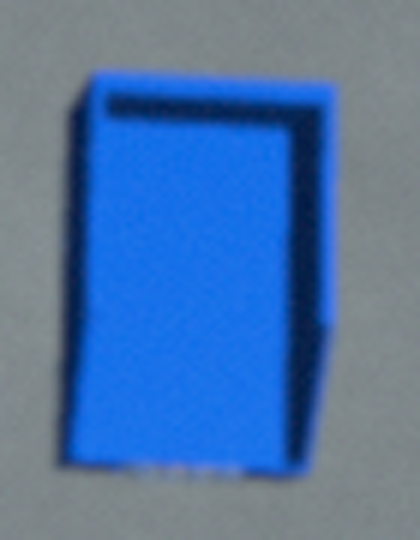

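View pics/c2.png

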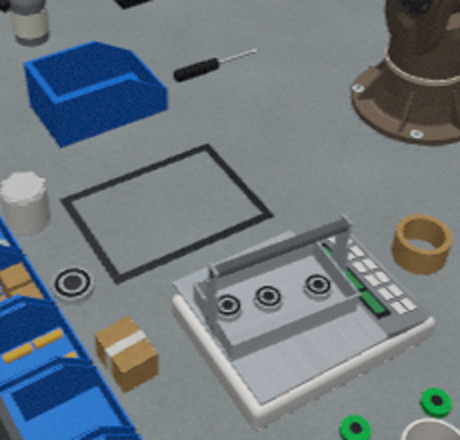

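```bash
cat > fit.py <<'E'
from h import *
from scipy.optimize import least_squares
def fit(n,pts,x0,st=None):
    # pts: list of (u,v, bx,by,z)
    def f(p):
        c,s=np.cos(p[2]),np.sin(p[2]); r=[]
        for u,v,bx,by,z in pts:
            q=w2p(n,[p[0]+c*bx-s*by,p[1]+s*bx+c*by,z],st); r+=[q[0]-u,q[1]-v]
        return r
    s=least_squares(f,x0,loss="soft_l1"); return s.x,np.round(s.fun,1)
E
python3 - <<'E'
from fit import *
A=lambda L,k,u,v:[(a/k+u,b/k+v,x,y,z) for a,b,x,y,z in L]
print("mark",fit("top",A([(327,60,.145,.105,0),(493,69,.145,-.105,0),(482,299,-.145,-.105,0),(311,290,-.145,.105,0)],3,190,130),[.5,0,0]))
print("bin",fit("top",A([(95,75,.11,.07,.1),(335,88,.11,-.07,.1),(330,322,-.03,-.07,.1),(60,468,-.11,.07,0),(310,472,-.11,-.07,.04)],6,375,150),[.5,-.3,0]))
print("tray",fit("top",A([(155,72,.095,.055,.115),(312,97,.095,-.055,.115),(267,362,-.095,-.055,.115),(107,335,-.095,.055,.115)],5,195,135),[.5,.3,0]))
for u,v in [(200,48),(155,330)]: print("bar",p2w("top",195+u/5,135+v/5,.195))
sc=[(230+u/2,110+v/2) for u,v in [(208,272),(349,222)]]
for u,v in sc: print("barS",p2w("scene",u,v,.195))
print("scale plat",[p2w("top",195+u/5,135+v/5,.08)[:2].round(3) for u,v in [(65,80),(378,97),(350,380),(38,360)]])
for n,u,v in [("filter",351,130),("spare",305,133),("screw",403,245),("screw2",403,258),("roll",237,265)]: print(n,p2w("top",u,v,.0)[:2].round(3))
E
```

```text
mark (array([ 0.54702507, -0.01142507, -0.03019155]), array([-0.5, -0.5,  0.4, -0.4,  0.6,  0.6, -0.5,  0.3]))
bin (array([ 0.51767843, -0.30429706, -0.01724146]), array([-0.4, -0.4,  0.2, -0.8,  1.1,  0.2, -0.3,  0.4, -0.2,  0.4]))
tray (array([ 0.55505038,  0.28580102, -0.11215862]), array([ 0.1, -0.4,  0.3, -1.1, -0. ,  0.3, -0.4,  1.2]))
bar [0.64753384 0.28171557 0.195     ]
bar [0.46245523 0.29840143 0.195     ]
barS [0.65920405 0.27845829 0.195     ]
barS [0.45718526 0.30315165 0.195     ]
scale plat [array([0.657, 0.402]), array([0.651, 0.181]), array([0.45 , 0.191]), array([0.458, 0.406])]
filter [ 0.776 -0.105]
spare [0.76  0.067]
screw [ 0.351 -0.298]
screw2 [ 0.305 -0.298]
roll [0.264 0.292]
```

Candidates:
- **Bin:** the loose one at top (408,196), not the fixed row along v≈100.
- **Tray:** on the scale at top (237,185). The black tray at (531,290) holds paper and has no handle bar.
- **Bearings:** the three grey ones in the tray. The green rings at u≈185–195 and the spare at (305,133) are not wanted.

The crops confirm the choice. I'll grip the bin's left wall and slide it along the bench.

```bash
cat > go.py <<'E'
from h import *
import sys
def rel(x,y,z,yaw,st=None):
    st=st or arm.observe(); r=R.from_rotvec(st["ee_rot"]); 
    t=R.from_euler("z",yaw)*R.from_matrix(np.diag([-1.,1,-1]))
    return (r.inv().apply(np.array([x,y,z])-st["position"])*1000).round(1), (r.inv()*t).as_rotvec().round(4)
if __name__=="__main__":
    for a in sys.argv[1:]:
        print(a,*rel(*map(float,a.split(","))))
    st=arm.observe(); print(st["clock"],st["position"].round(4),(R.from_rotvec(st["ee_rot"])*R.from_matrix(np.diag([-1.,1,-1]))).as_euler("zyx").round(3),"F",st["force"].round(2),"w",round(st["width"],3), st["joints"].round(2))
E
python3 go.py 0.40,0.30,0.45,-0.1 0.52,-0.235,0.42,-0.017
```

```text
0.40,0.30,0.45,-0.1 [-324.2 -244.2  -45.5] [-0.0012  0.     -0.1219]
0.52,-0.235,0.42,-0.017 [-559.  -739.7  -14.9] [-0.0012 -0.     -0.2049]
0.15 [0.1375 0.6095 0.4041] [-0.222  0.    -0.001] F [-0.66 -0.02  0.04] w 1.003 [-1.45  0.44  0.02  1.57 -0.01  1.13 -0.08]
```

```bash
python3 -m pendant '[[[-60,-45,-45,0,0,-0.03,-1],[-120,-90,-46,0,0,-0.06,-1],[-180,-135,-46,0,0,-0.09,-1],[-240,-180,-46,0,0,-0.12,-1],[-290,-220,-46,0,0,-0.12,-1],[-330,-270,-46,0,0,-0.13,-1],[-360,-325,-46,0,0,-0.14,-1],[-390,-380,-46,0,0,-0.15,-1],[-420,-435,-46,0,0,-0.16,-1],[-445,-490,-46,0,0,-0.17,-1],[-470,-545,-46,0,0,-0.18,-1],[-495,-600,-46,0,0,-0.19,-1],[-520,-655,-40,0,0,-0.2,-1],[-545,-705,-30,0,0,-0.205,-1],[-559,-740,-15,0,0,-0.205,-1],[-559,-740,-15,0,0,-0.205,-1],[-559,-740,-15,0,0,-0.205,-1],[-559,-740,-15,0,0,-0.205,-1]]]'
python3 go.py 0.518,-0.236,0.30,-0.017
python3 - <<'E'
from h import *
st=arm.observe()
for n in ["wrist","top"]: cv2.imwrite(f"pics/{n}1.png",get_image(n)[:,:,::-1])
E
```

```text
clock: 2.4
position: [0.5201, -0.2342, 0.4196]
ee_rot: [-0.025, -3.141, -0.001]
force: [0.2, 0.6, 0.2]
width: 1.002
0.518,-0.236,0.30,-0.017 [  2.   -2.  119.6] [ 0.0008 -0.0004  0.001 ]
2.4 [ 0.5201 -0.2342  0.4196] [-0.016  0.     0.001] F [0.19 0.63 0.22] w 1.002 [-0.07  0.36  0.55  1.72 -0.2   1.12  2.09]
```

View pics/wrist1.png

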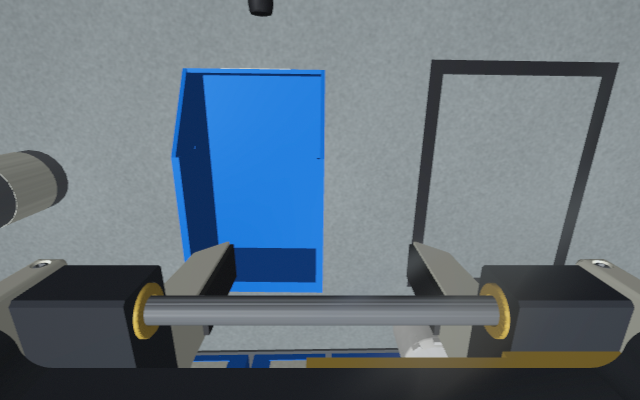

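The wrist view shows the bin's left wall edge-on at u≈322 (v 155–290), central between the fingers, and the tape on the right. I'll compare that with the fit and then descend.

```bash
python3 - <<'E'
from fit import *
print("bin",fit("wrist",[(173,156,-.03,-.07,.1),(322,157,-.03,.07,.1),(322,291,.11,.07,.1),(190,291,.11,-.07,.1),(185,70,-.11,-.07,.05),(324,70,-.11,.07,.05)],[.5,-.3,0]))
print("mark",fit("wrist",[(433,60,-.145,-.105,0),(618,63,-.145,.105,0)],[.5,0,0]))
E
python3 go.py 0.52,-0.236,0.239,-0.017
```

```text
bin (array([ 0.52282285, -0.29967247, -0.02042501]), array([-1.5,  2. ,  2.5,  1.9,  1.3,  0.4, -0.6, -0.2, -2.6, -2. ,  0.7,
       -1.1]))
mark (array([ 0.55140708, -0.00626255, -0.03024887]), array([-0.9, -0.1,  1. ,  0.2]))
0.52,-0.236,0.239,-0.017 [  0.2  -2.4 181. ] [0.0008 0.0004 0.0023]
2.5 [ 0.5202 -0.2338  0.42  ] [-0.015 -0.     0.001] F [ 0.32 -0.38  0.18] w 1.002 [-0.07  0.36  0.55  1.72 -0.2   1.12  2.09]
```

```bash
python3 -m pendant '[[[0,0,30,0,0,0,-1],[0,0,60,0,0,0,-1],[0,0,90,0,0,0,-1],[0,0,120,0,0,0,-1],[0,0,145,0,0,0,-1],[0,0,165,0,0,0,-1],[0,0,178,0,0,0,-1],[0,0,180,0,0,0,-1],[0,0,180,0,0,0,-1],[0,0,180,0,0,0,1],[0,0,180,0,0,0,1],[0,0,180,0,0,0,1],[0,0,180,0,0,0,1],[0,0,180,0,0,0,1],[0,0,180,0,0,0,1],[0,0,180,0,0,0,1],[0,0,180,0,0,0,1],[0,0,180,0,0,0,1]]]' 20
python3 go.py
python3 - <<'E'
from h import *
for n in ["wrist","scene"]: cv2.imwrite(f"pics/{n}2.png",get_image(n)[:,:,::-1])
E
```

```text
clock: 4.75
position: [0.5199, -0.2352, 0.2397]
ee_rot: [-0.027, -3.141, -0.0]
force: [-0.1, 1.5, 0.4]
width: 0.068
4.75 [ 0.5199 -0.2352  0.2397] [-0.017  0.     0.   ] F [-0.12  1.52  0.42] w 0.068 [ 0.02  0.57  0.45  1.91 -0.35  0.74  2.22]
```

View pics/wrist2.png

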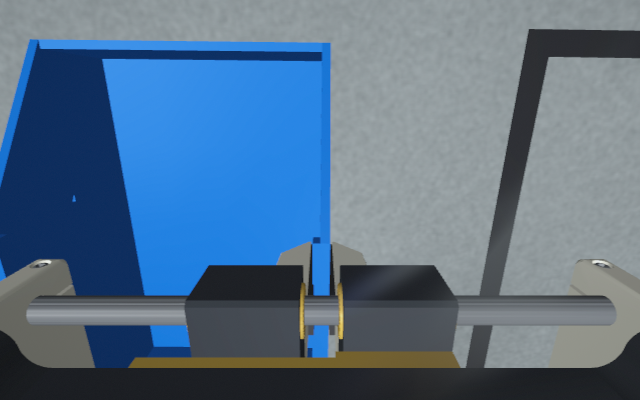

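View pics/scene2.png

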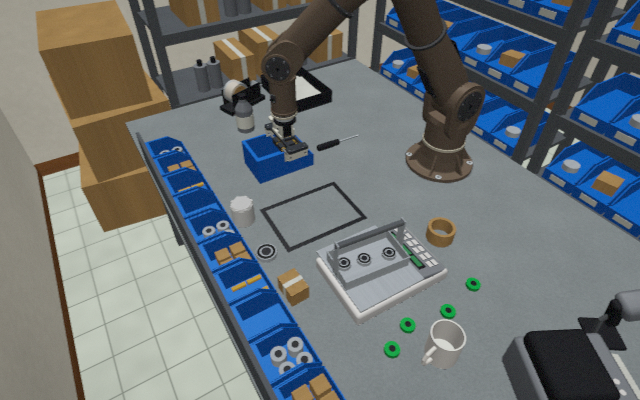

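The bin's left wall is gripped (opening 0.068, wall between pads at (320,265)). Next I slide it.

```bash
python3 -m pendant '[[[0,0,0,0,0,0,1],[0,5,0,0,0,0,1],[-1,15,0,0,0,0,1],[-3,32,0,0,0,0,1],[-5,52,0,0,0,0,1],[-7,74,0,0,0,0,1],[-9,96,0,0,0,0.004,1],[-11,118,0,0,0,0.006,1],[-13,140,0,0,0,0.008,1],[-15,162,0,0,0,0.01,1],[-17,184,0,0,0,0.012,1],[-19,206,0,0,0,0.012,1],[-21,228,0,0,0,0.012,1],[-23,248,0,0,0,0.012,1],[-24,266,0,0,0,0.012,1],[-24,280,0,0,0,0.012,1],[-24,289,0,0,0,0.012,1],[-24,293,0,0,0,0.012,1],[-24,293,0,0,0,0.012,1],[-24,293,0,0,0,0.012,1]]]' 35
python3 go.py
python3 - <<'E'
from h import *
for n in ["wrist","scene","top"]: cv2.imwrite(f"pics/{n}3.png",get_image(n)[:,:,::-1])
E
```

```text
clock: 7.35
position: [0.5489, 0.0573, 0.2398]
ee_rot: [-0.046, -3.141, -0.001]
force: [-0.1, 1.3, -1.7]
width: 0.043
7.35 [0.5489 0.0573 0.2398] [-0.029 -0.     0.   ] F [-0.11  1.28 -1.74] w 0.043 [-0.54  0.55  0.47  1.96 -0.37  0.72  1.7 ]
```

View pics/wrist3.png

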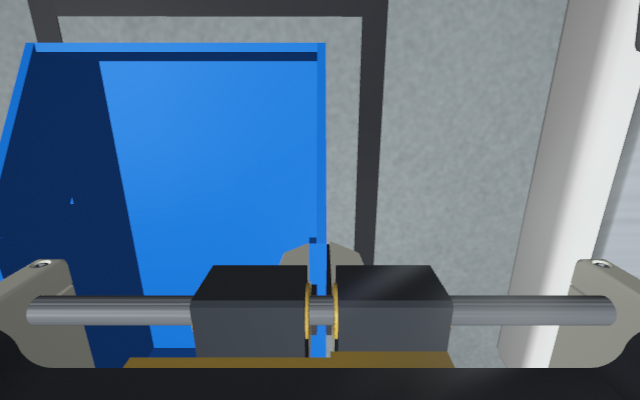

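View pics/scene3.png

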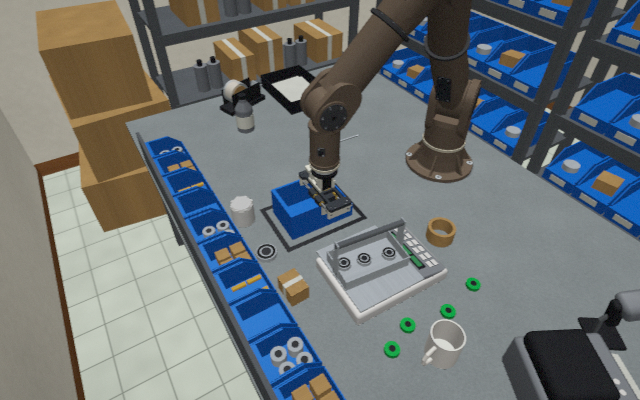

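The bin is inside the tape and parallel to it: tape edge at u≈365 right of the wall at u≈322, front tape above the lip at v≈8. I'll release it, wait a moment, rise, and look again.

```bash
python3 -m pendant '[[[0,0,0,0,0,0,-1],[0,0,0,0,0,0,-1],[0,0,0,0,0,0,-1],[0,0,0,0,0,0,-1],[0,0,-5,0,0,0,-1],[0,0,-20,0,0,0,-1],[0,0,-50,0,0,0,-1],[0,0,-90,0,0,0,-1],[0,0,-130,0,0,0,-1],[0,0,-165,0,0,0,-1],[0,0,-190,0,0,0,-1],[0,0,-200,0,0,0,-1],[0,0,-200,0,0,0,-1],[0,0,-200,0,0,0,-1]]]'
python3 go.py 0.50,0.29,0.44,-0.112
python3 - <<'E'
from h import *
for n in ["wrist","scene","top"]: cv2.imwrite(f"pics/{n}4.png",get_image(n)[:,:,::-1])
crop("pics/scene4.png","pics/c5.png",230,110,460,330,3)
E
```

```text
clock: 9.25
position: [0.5486, 0.0574, 0.4388]
ee_rot: [-0.045, -3.14, 0.001]
force: [0.1, -0.6, -0.6]
width: 1.004
0.50,0.29,0.44,-0.112 [ 55.2 231.1  -1.2] [-0.0005 -0.0015  0.0832]
9.25 [0.5486 0.0574 0.4388] [-0.029  0.002 -0.   ] F [ 0.12 -0.55 -0.56] w 1.004 [-0.65  0.31  0.6   1.74 -0.19  1.15  1.54]
```

View pics/wrist4.png

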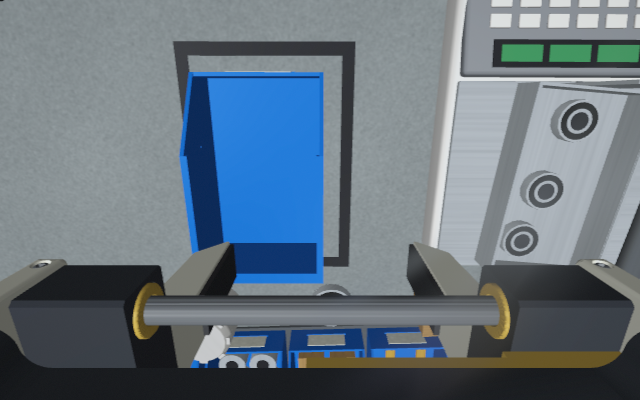

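View pics/c5.png

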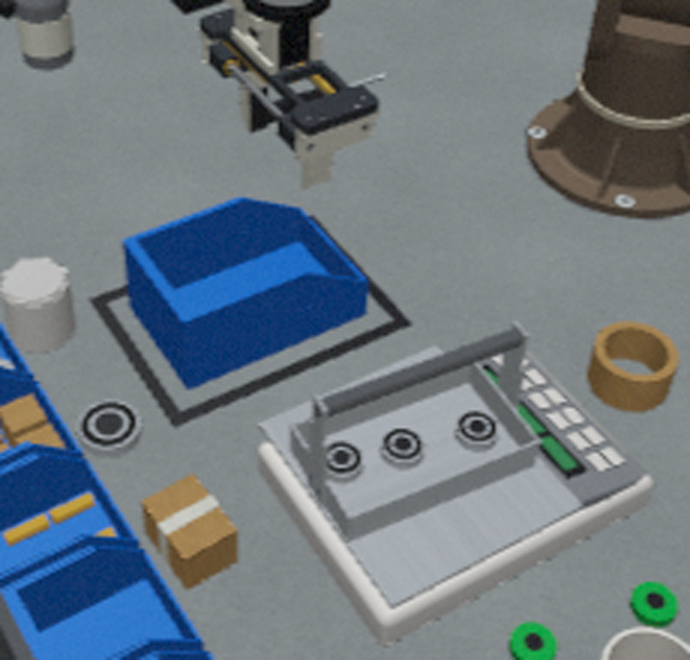

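```bash
python3 - <<'E'
from fit import *
b,r=fit("wrist",[(181,155,-.03,-.07,.1),(322,156,-.03,.07,.1),(322,282,.11,.07,.1),(199,282,.11,-.07,.1),(190,73,-.11,-.07,.05),(323,73,-.11,.07,.05)],[.5,0,0]);print(b,r)
m,r=fit("wrist",[(175,42,-.145,-.105,0),(355,42,-.145,.105,0),(348,266,.145,.105,0)],[.5,0,0]);print(m,r)
for x,y in [(-.11,-.07),(-.11,.07),(.11,-.07),(.11,.07)]:
    w=R.from_euler("z",b[2]).apply([x,y,0])[:2]+b[:2]-m[:2]
    print(R.from_euler("z",-m[2]).apply([*w,0])[:2].round(4))
E
python3 -m pendant '[[[10,20,0,0,0,0.01,-1],[20,60,0,0,0,0.03,-1],[30,110,0,0,0,0.05,-1],[40,160,0,0,0,0.07,-1],[50,205,0,0,0,0.083,-1],[55,225,0,0,0,0.083,-1],[55,231,0,0,0,0.083,-1],[55,231,0,0,0,0.083,-1],[55,231,0,0,0,0.083,-1]]]'
python3 - <<'E'
from h import *
for n in ["wrist"]: cv2.imwrite(f"pics/{n}5.png",get_image(n)[:,:,::-1])
E
```

```text
[ 0.55118484 -0.00920648 -0.02894865] [-1.2  1.3  1.9  0.4  1.5  0.6 -2.6  0.6 -0.8 -1.6  0.8 -1.5]
[ 0.55145306 -0.00756318 -0.03129347] [-1.7 -0.4  0.6  0.2  0.5  0.4]
[-0.1101 -0.0719]
[-0.1104  0.0681]
[ 0.1099 -0.0714]
[0.1096 0.0686]
clock: 10.52
position: [0.5013, 0.288, 0.4399]
ee_rot: [0.18, 3.136, -0.001]
force: [0.2, -0.4, 0.2]
width: 1.001
```

View pics/wrist5.png

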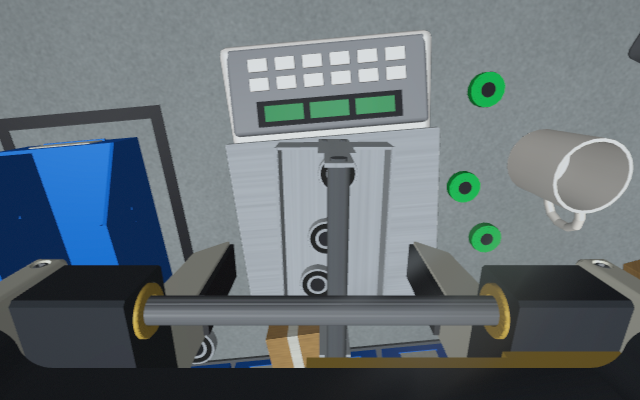

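The bin is centred in the tape to about 2 mm. The wrist view shows the handle bar running from (338,165) to (334,350), near vertical between the fingers, with the three bearings in the tray. I'll compute the bar line.

```bash
python3 - <<'E'
from h import *
a=p2w("wrist",339,165,.195);b=p2w("wrist",335,350,.195);print(a,b,np.arctan2(b[1]-a[1],b[0]-a[0]))
for u,v in [(338,172),(322,236),(317,284)]: print(p2w("wrist",u,v,.093))
from fit import fit
print(fit("wrist",[(278,148,-.095,-.055,.115),(392,147,-.095,.055,.115)],[.55,.28,-.1]))
for x in (.095,-.095):
  print(w2p("wrist",[.555+x,.285-.112*x,.195]))
E
python3 go.py 0.555,0.286,0.355,-0.112
```

```text
[0.46688799 0.30552434 0.195     ] [0.62320148 0.28692696 0.195     ] -0.1184182419954654
[0.49562493 0.3070427  0.093     ]
[0.5637443  0.28303737 0.093     ]
[0.62185922 0.27074611 0.093     ]
(array([ 0.56171638,  0.29592234, -0.1056888 ]), array([-2.7,  0. ,  2.7,  0.1]))
[323.65588455 376.35727845]
[323.67366115 156.78297392]
0.555,0.286,0.355,-0.112 [-53.7   4.   84.9] [-0.0002  0.0004 -0.0024]
10.575 [0.5012 0.2882 0.4399] [-0.114 -0.    -0.   ] F [0.36 0.1  0.18] w 0.999 [-1.    0.35  0.54  1.67 -0.19  1.17  1.04]
```

```bash
python3 go.py 0.558,0.292,0.354,-0.115; python3 -m pendant '[[[-20,1,0,0,0,0,-1],[-45,3,0,0,0,0,-1],[-56,10,0,0,0,0,-1],[-57,10,15,0,0,0,-1],[-57,10,35,0,0,0,-1],[-57,10,55,0,0,0,-1],[-57,10,73,0,0,0,-1],[-57,10,83,0,0,0,-1],[-57,10,86,0,0,0,-1],[-57,10,86,0,0,0,-1],[-57,10,86,0,0,0,-1]]]'
python3 - <<'E'
from h import *
for n in ["wrist","scene"]: cv2.imwrite(f"pics/{n}6.png",get_image(n)[:,:,::-1])
crop("pics/scene6.png","pics/c6.png",280,130,480,320,3)
E
```

```text
0.558,0.292,0.354,-0.115 [-56.   10.3  85.9] [-0.0002  0.0004  0.0006]
10.575 [0.5012 0.2882 0.4399] [-0.114 -0.    -0.   ] F [0.36 0.1  0.18] w 0.999 [-1.    0.35  0.54  1.67 -0.19  1.17  1.04]
clock: 11.95
position: [0.5586, 0.2935, 0.3544]
ee_rot: [0.176, 3.136, 0.001]
force: [0.1, -0.6, -0.2]
width: 1.001
```

View pics/wrist6.png

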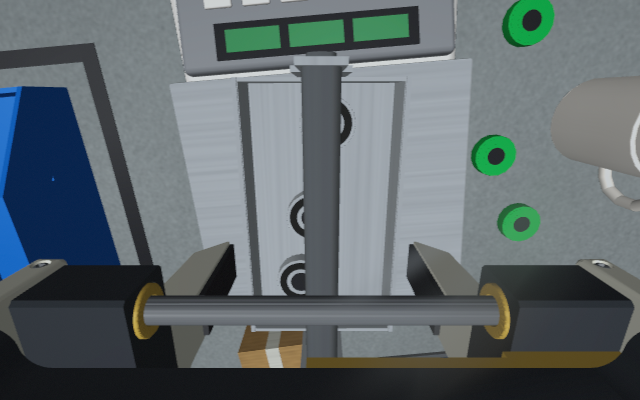

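View pics/c6.png

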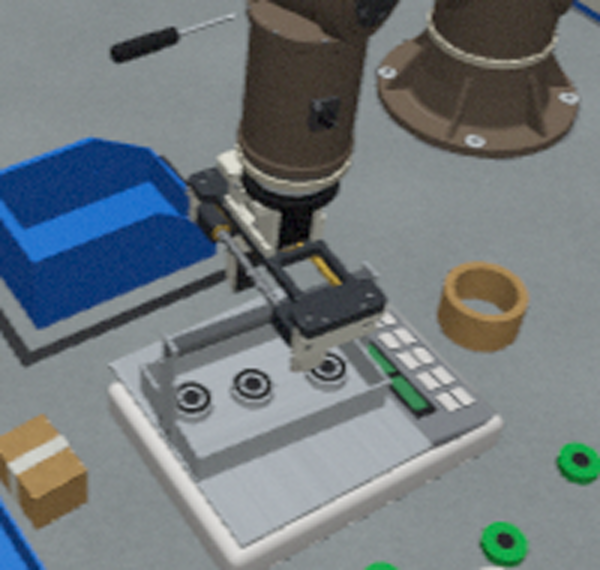

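```bash
python3 - <<'E'
from fit import *
print(fit("wrist",[(238,83,-.095,-.055,.115),(406,82,-.095,.055,.115),(250,330,.095,-.055,.115),(395,330,.095,.055,.115)],[.55,.28,-.1]))
E
```

```text
(array([ 0.56385465,  0.2949554 , -0.10603667]), array([-4.4, -0.7,  3.9, -0.7,  4.3,  3.9, -3.6,  3.2]))
```

The bar is centred between the pads at u≈322 and the grasp is within about 4 mm of its middle. I'll close on it.

```bash
python3 -m pendant '[[[0,0,0,0,0,0,1],[0,0,0,0,0,0,1],[0,0,0,0,0,0,1],[0,0,0,0,0,0,1],[0,0,0,0,0,0,1],[0,0,0,0,0,0,1],[0,0,0,0,0,0,1],[0,0,0,0,0,0,1],[0,0,0,0,0,0,1]]]' 55; python3 -m pendant '[[[0,0,-2,0,0,0,1],[0,0,-5,0,0,0,1],[0,0,-10,0,0,0,1],[0,0,-16,0,0,0,1],[0,0,-23,0,0,0,1],[0,0,-31,0,0,0,1],[0,0,-40,0,0,0,1],[0,0,-49,0,0,0,1],[0,0,-58,0,0,0,1],[0,0,-66,0,0,0,1],[0,0,-72,0,0,0,1],[0,0,-76,0,0,0,1],[0,0,-78,0,0,0,1],[0,0,-78,0,0,0,1],[0,0,-78,0,0,0,1],[0,0,-78,0,0,0,1]]]' 55
python3 go.py
python3 - <<'E'
from h import *
for n in ["wrist","scene"]: cv2.imwrite(f"pics/{n}7.png",get_image(n)[:,:,::-1])
crop("pics/scene7.png","pics/c7.png",230,80,470,320,3)
E
```

```text
clock: 13.18
position: [0.5584, 0.2937, 0.3537]
ee_rot: [0.175, 3.136, 0.001]
force: [0.4, 1.2, -1.0]
width: 0.153
clock: 15.18
position: [0.5583, 0.2935, 0.4315]
ee_rot: [-0.176, -3.136, 0.0]
force: [0.0, 0.0, -6.0]
width: 0.161
15.175 [0.5583 0.2935 0.4315] [-0.112  0.    -0.   ] F [ 0.    0.   -6.02] w 0.161 [-0.92  0.45  0.53  1.55 -0.24  1.2   1.11]
```

View pics/wrist7.png

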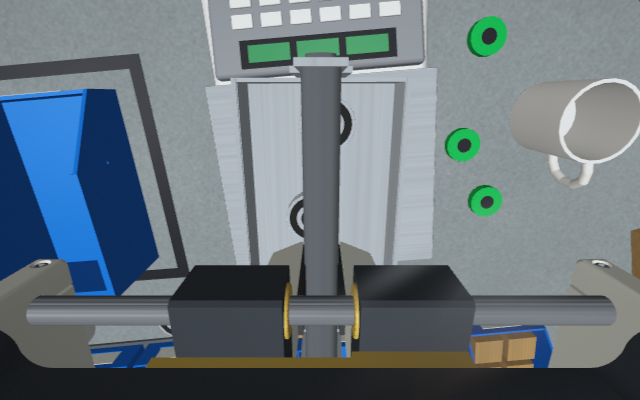

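View pics/c7.png

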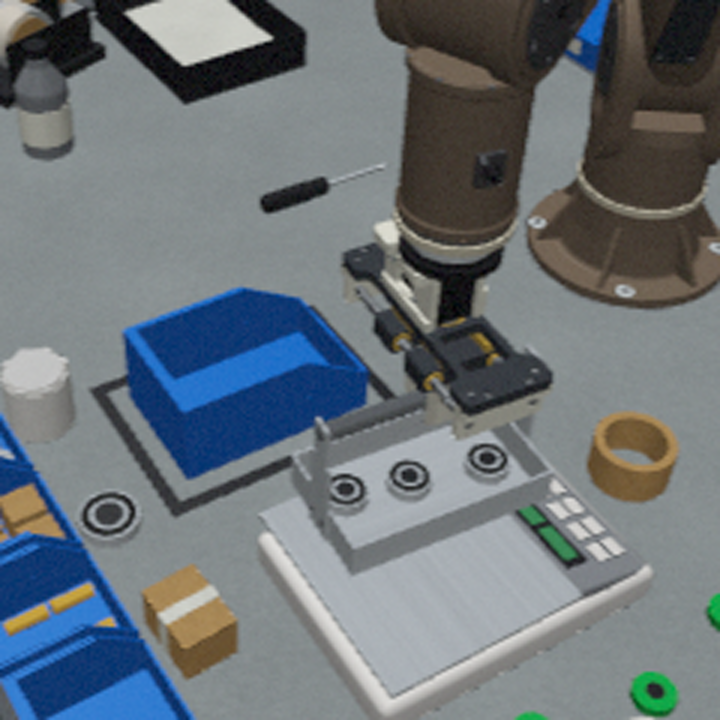

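The tray is lifted and level with its bearings (3 visible in c7 at (346,489), (409,477) and (487,458)). Next I carry it over the bin.

```bash
python3 go.py 0.547,-0.010,0.428,-0.030
```

```text
0.547,-0.010,0.428,-0.030 [ -22.6 -302.8    3.6] [-0.0001 -0.0002 -0.0819]
15.275 [0.5583 0.2935 0.4316] [-0.112  0.    -0.   ] F [-0.19 -0.66 -6.13] w 0.156 [-0.92  0.45  0.53  1.55 -0.24  1.2   1.11]
```

```bash
python3 -m pendant '[[[0,-3,0,0,0,0,1],[0,-9,0,0,0,0,1],[-1,-18,0,0,0,0,1],[-2,-30,0,0,0,-0.005,1],[-3,-45,0,0,0,-0.01,1],[-4,-62,0,0,0,-0.015,1],[-6,-80,0,0,0,-0.02,1],[-7,-98,0,0,0,-0.025,1],[-9,-116,0,0,0,-0.03,1],[-10,-134,0,0,0,-0.035,1],[-12,-152,0,0,0,-0.04,1],[-13,-170,0,0,0,-0.045,1],[-15,-188,0,0,0,-0.05,1],[-16,-206,0,0,0,-0.055,1],[-17,-222,0,0,0,-0.06,1],[-18,-237,0,0,0,-0.065,1],[-19,-251,0,0,0,-0.07,1],[-20,-264,0,0,0,-0.074,1],[-21,-275,0,0,0,-0.078,1],[-22,-284,0,0,0,-0.08,1]]]'
python3 go.py 0.547,-0.010,0.428,-0.030
```

```text
clock: 17.77
position: [0.5485, 0.0081, 0.4317]
ee_rot: [0.05, 3.141, 0.0]
force: [0.0, 1.3, -7.2]
width: 0.16
0.547,-0.010,0.428,-0.030 [  0.9 -18.2   3.7] [ 0.0001  0.0001 -0.0017]
17.775 [0.5485 0.0081 0.4317] [-0.032 -0.     0.   ] F [ 0.05  1.28 -7.2 ] w 0.16 [-0.56  0.31  0.6   1.76 -0.19  1.13  1.63]
```

```bash
python3 -m pendant '[[[0,-7,1,0,0,0,1],[0,-12,2,0,0,0,1],[1,-16,3,0,0,-0.001,1],[1,-18,4,0,0,-0.002,1],[1,-18,4,0,0,-0.002,1],[1,-18,4,0,0,-0.002,1],[1,-18,4,0,0,-0.002,1],[1,-18,4,0,0,-0.002,1],[1,-18,4,0,0,-0.002,1],[1,-18,4,0,0,-0.002,1],[1,-18,4,0,0,-0.002,1],[1,-18,4,0,0,-0.002,1]]]'
python3 go.py
python3 - <<'E'
from h import *
for n in ["wrist","scene","top"]: cv2.imwrite(f"pics/{n}8.png",get_image(n)[:,:,::-1])
crop("pics/scene8.png","pics/c8.png",220,110,420,290,4)
crop("pics/top8.png","pics/c8t.png",260,120,400,250,5)
E
```

```text
clock: 19.27
position: [0.5469, -0.0092, 0.4277]
ee_rot: [0.047, 3.141, 0.0]
force: [-0.8, -0.3, -6.9]
width: 0.158
19.275 [ 0.5469 -0.0092  0.4277] [-0.03 -0.    0.  ] F [-0.79 -0.33 -6.94] w 0.158 [-0.54  0.31  0.6   1.77 -0.19  1.12  1.67]
```

View pics/wrist8.png

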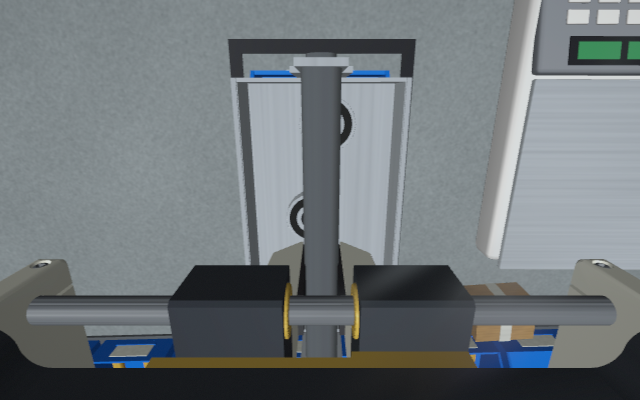

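View pics/c8.png

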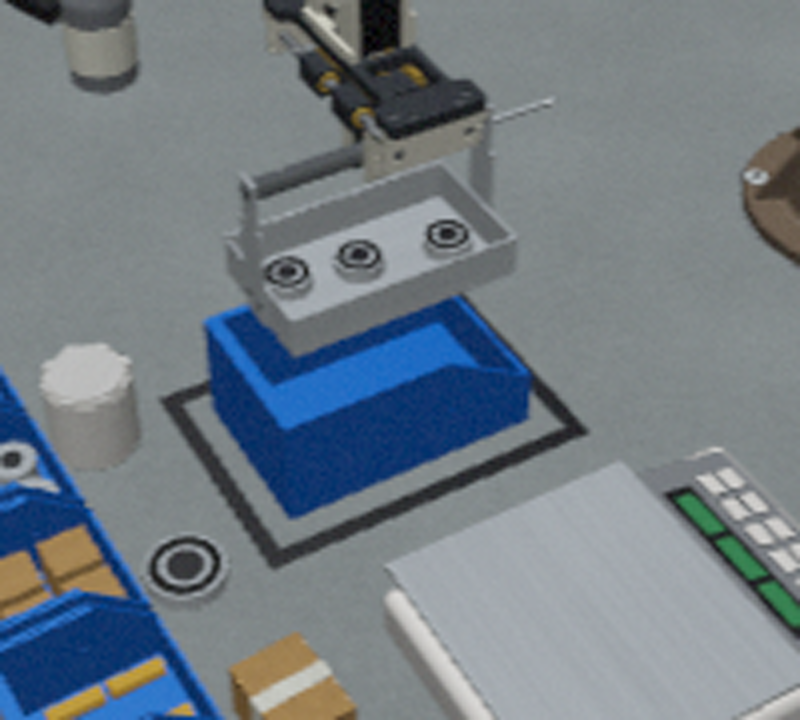

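View pics/c8t.png

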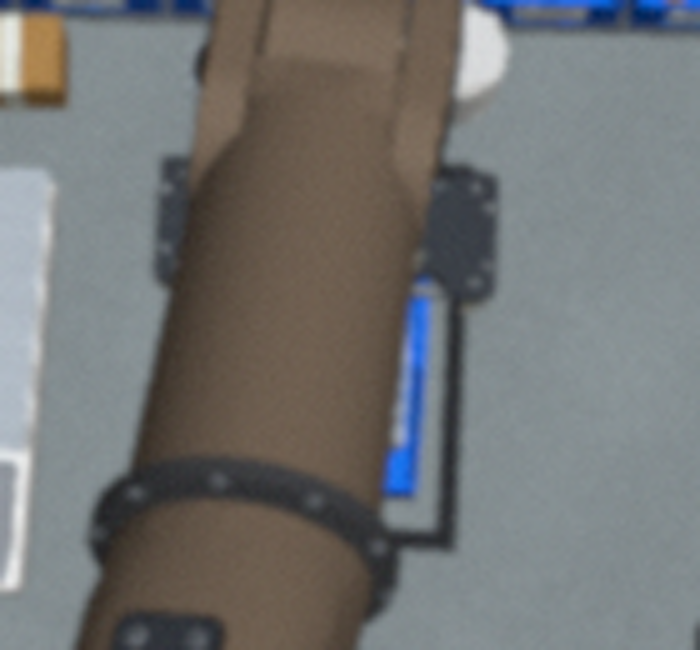

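The tray hangs level over the bin with all three bearings (c8: (288,272), (359,255), (447,235)), and the bin is still inside the tape. I'll check numerically with a fit in the scene camera.

```bash
python3 - <<'E'
from fit import *
A=lambda L:[(a/4+220,b/4+110,x,y,z) for a,b,x,y,z in L]
print("bin",fit("scene",A([(297,518,.11,.07,0),(527,415,-.11,.07,0),(205,325,.11,-.07,.1),(292,430,.11,.07,.1)]),[.55,0,0]))
def f(p):
    c,s=np.cos(p[2]),np.sin(p[2]);r=[]
    for a,b,x,y,z in [(297,355,.095,.055,0),(514,263,-.095,.055,0),(295,324,.095,.055,.035),(516,236,-.095,.055,.035),(432,164,-.095,-.055,.035),(226,236,.095,-.055,.035)]:
        q=w2p("scene",[p[0]+c*x-s*y,p[1]+s*x+c*y,p[3]+z+p[4]*x+p[5]*y]); r+=[q[0]-a/4-220,q[1]-b/4-110]
    return r
s=least_squares(f,[.55,0,0,.15,0,0]);print("tray",s.x.round(4),np.round(s.fun,1))
E
python3 go.py
```

```text
bin (array([ 0.54728371, -0.01201757,  0.01061833]), array([-0. ,  0.7,  0.4, -0.3, -0.3, -0.8, -0. ,  0.2]))
tray [ 0.5429 -0.0185  0.0111  0.1463  0.0116  0.015 ] [ 0.3  0.3 -0.4  1.4  0.3 -1.  -0.4 -0.7  0.7 -0.7 -0.5  0.7]
19.425 [ 0.5469 -0.0092  0.4277] [-0.03 -0.    0.  ] F [ 0.19 -0.02 -6.96] w 0.157 [-0.54  0.31  0.6   1.77 -0.19  1.12  1.67]
```

The checks agree: tray-to-bin offset is about 8 mm, the yaw is the same, tilt is about 0.02 rad and the height is about 0.15 m. The arm is still, so I'm handing in.

```bash
python3 -c "
from cell import arm
print(arm.sign_off())"
```

```text
the job is handed in; nothing more can be done
None
```

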